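Put the streaming remote away in the roll-top box

ROBOT

A 6-joint arm with a two-finger parallel gripper is mounted at the origin on the work surface. World frame = base frame: x ahead of the robot, y to its left, z up, the work surface at z = 0. Lengths are in m, angles in rad, forces in N, time in s.
With the tool pointing down it reaches from about 0.35 to 0.925 m from the base axis. Payload 6.4 kg.
Tool frame: the origin (TCP) lies on the centre line of the jaws, within the pads' length; the fingertips stand 22 mm ahead of it and the grasp point (between the pads) lies 3 mm ahead of it; z points along the fingers, y is the line along which they close (so a half turn about z gives the same grasp; the last joint's range is limited). The gripper opens to 85 mm and grips with 20 to 120 N. Pads are 22 mm wide; open, the fingers measure 114 mm over their backs; the gripper's body (76 mm by 85 mm) begins 54 mm behind the grasp point. The pads swing forward as they close: fully open they stand 13 mm farther back than shut.
Start: joints at [0.975, 0.245, 1.558, -0, 1.339, -0.174], TCP at [0.266, 0.593, 0.253] pointing down, gripper open.
Joint ranges: [-3.13, 3.13], [-1.02, 2.26], [0.13, 2.54], [-0.95, 4.09], [0.21, 2.88], [-2.74, 2.74]. Speed limits (rad/s): [2.57, 2.57, 3.14, 3.14, 3.14, 3.14].

INTERFACE

Orientations are given as a unit quaternion [x, y, z, w].
In Python, from cell import manip gives the robot as it stands. The module is installed in compiled form; this text tells all that it offers.
- The arm moves only by the tool arm_command, never from a script. Its argument "moves" is a list of rows, each an object with "offset": the shift along the tool's x, y, z in mm, a list of three; "turn": the turn, a rotation vector about the tool's x, y, z in rad, a list of three; "claw": the opening, from 0 (shut) to 1 (fully open). A call has 1 to 20 rows; each row shifts and turns the commanded pose from where the row before left it, along the tool's axes as they then stand; what a row does not reach is not made up. A row lasts 1/12 s, in which the tool goes at most 41.7 mm and 7.16 degrees, less where a joint would pass 70% of its speed; a pose out of reach is approached as far as the arm can. A call is refused whole if a number of a shift passes 41.7 or a number of a turn 0.125, either way. A call with a gripper value outside its range is refused whole. The fingers move at their own pace and stop on an object; "force" is the grip in N (left out, the last holds). Time passes only in rows, so rows that do not move let the fingers close. It gives the time, the measured TCP pose, the force, the opening and the grip force at its end, in the units of the state.
- manip.observe(): the state, without advancing time (a new reading comes with each control period).
- manip.grab_frame(name): name is "side" or "top"; returns a dict with "color" (420x560x3 uint8, red, green, blue), "depth" (420x560 float32, m along the optical axis (not along the pixel's ray), 0 where there is no reading), "mtx" (3x3 intrinsics, pixels), "dist_coeffs" ([k1, k2, p1, p2, k3] as OpenCV has them; the pictures are not rectified), "R" (3x3) and "t" (3): a world point X has camera coordinates R X + t. Camera axes: x right, y down, z forward; pixel columns grow to the right and rows downward; lengths in m; the calibration is good to about 2 mm. A picture is of the moment at which its call begins.
- manip.sign_off(): hands the job in; it is judged then, once.
The state is a dict: "time_s": time; "qpos": joint angles; "qvel": joint speeds; "effort": joint torques, N m; "tool_pos": TCP position; "orientation": TCP orientation; "contact_force": force on the tool from outside, world axes, zero at the start; "ft_torque": the same for the moment, N m; "opening": finger opening in m; "grip_force": force on a finger pad.
Only numpy, scipy, OpenCV 4.12 (cv2) and the standard library are available. Lean on these libraries where they do the work, as an engineer would, in place of code of your own. Each camera call takes 0.05 s, during which the arm holds its last target. There are 200 camera calls.

TASK

Put the black streaming remote away in the wooden roll-top box: lay it gently, flat with its buttons up, on the floor of the box, and let go of it. Then roll the slatted tambour cover forward and down along its curved track by its aluminium bar until the box is fully shut.

Things in the scene. Friction and masses are not known exactly. Their poses are not given: they have to be found in the camera images.
- remote: Black streaming remote, grey keys, 150 x 40 x 20 mm, 0.08 to 0.17 kg, lying loose on the glass, buttons up, left or right of the roll-top box (a bigger white remote on the other side is not wanted). Origin: centre of its underside; x along its length, y across its width, z up out of the buttons.
- rollbox: Pale wooden box, fixed, 300 deep, 282 wide, 210 high (mm), half-round cheeks. Origin: centre of underside; x to its rear, y along width, z up. White floor at z=12; front wall inner face x=-139, top z=65; cheeks' inner faces y=+-131; a fixed shell roofs the rear from x=15. Cover open: clear from above from x=-139 to about 10; the remote fits at x=-65, y=0, its length along y.
- cover (a joint): Angle (rad) of the dark slatted cover, outside radius 147 mm, 256 mm wide, turning about an axis along the box's y at x=0, z=60 mm. 0 = fully shut, front edge on the front wall; 1.867 = fully open, rolled back over the rear. Starts at 1.60 to 1.85. Stiff: stays where left; 2 to 6 N at the bar move it. Hard stops at both ends.
- bar (a point): Middle of the cover's aluminium pull bar: round, 12 mm thick, 116 mm long, along the box's y, 22 mm clear of the slats, on 8 mm posts 50 mm either side. It moves on a 175 mm radius about the cover's axis, at (10 degrees + joint angle) up from the box's -x: on top when open, in front, 90 mm high, when shut. Pushed from behind, then from above, it rolls the cover shut.
Things that resemble listed ones, but are neither listed nor needed, are in the scene too. Several things have the shape of the remote; the one meant has the colours described above.

How it is judged:
By the outcome, as a careful person would: the job done as asked, in the order asked, and still so for the second after the job is handed in, with the robot touching nothing.
It also fails if it takes over 64 s, if anything falls off the work surface, if the arm or the gripper's body presses on something with over 40 N, if the wrist force passes 120 N, or if a joint passes its speed limit or range.

## Working session

There is one attempt and no reset: what is moved stays moved. The work goes in short steps, Python scripts to look and compute and a tool call to move; the robot and the scene stay as the last step left them, time stands still between calls to the robot, and variables do not carry over. Pictures are saved under pics/ and viewed, at most 10 in all, crops included, and the job is handed in when it is done.

Besides the shell and the picture viewer there is one more tool, called after ">>>" as name(argument=value, ...), one argument or row to a line, values as JSON. arm_command: Moves the arm, as the interface text tells. Its arguments: {"type":"object","properties":{"moves":{"type":"array","items":{"type":"object","properties":{"offset":{"type":"array","items":{"type":"number"}},"turn":{"type":"array","items":{"type":"number"}},"claw":{"type":"number"}}}},"force":{"type":"number"}},"required":["moves"]}

```bash
mkdir -p pics; cat > h.py <<'E'
import numpy as np, cv2
from cell import manip
def grab(n):
    f=manip.grab_frame(n); 
    return f
def save(f,name,crop=None,scale=1):
    c=f["color"][:,:,::-1]
    if crop: c=c[crop[1]:crop[3],crop[0]:crop[2]]
    if scale!=1: c=cv2.resize(c,None,fx=scale,fy=scale,interpolation=cv2.INTER_CUBIC)
    cv2.imwrite("pics/"+name,c)
def cloud(f):
    h,w=f["depth"].shape
    u,v=np.meshgrid(np.arange(w),np.arange(h))
    p=cv2.undistortPoints(np.stack([u,v],-1).reshape(-1,1,2).astype(np.float64),f["mtx"],f["dist_coeffs"]).reshape(h,w,2)
    d=f["depth"][...,None].astype(float)
    X=np.concatenate([p*d,d],-1)
    W=(X-np.array(f["t"]))@np.array(f["R"])
    W[f["depth"]==0]=np.nan
    return W
E
python3 - <<'E'
from h import *
a=grab("top");b=grab("side")
save(a,"top0.png");save(b,"side0.png")
np.savez("f0.npz",top=cloud(a),side=cloud(b),ct=a["color"],cs=b["color"])
print(manip.observe())
E
```

```text
{'time_s': 0.1, 'qpos': array([ 9.74873640e-01,  2.45733665e-01,  1.55889720e+00,  1.38407509e-06,
        1.33869221e+00, -1.74085679e-01]), 'qvel': array([-0.00120075, -0.00077818, -0.00173187,  0.00164944, -0.00153397,
        0.00014943]), 'effort': array([ 2.35415901e-04, -4.30670071e+01, -3.27129471e+01, -1.42790045e-04,
        2.88643649e-03,  2.70786359e-06]), 'tool_pos': array([0.26585633, 0.59263756, 0.2522945 ]), 'orientation': array([ 2.09358215e-01,  9.77838632e-01, -8.01621660e-04, -3.25565182e-04]), 'contact_force': array([0.16109247, 1.17408359, 0.52891832]), 'ft_torque': array([-0.00353177,  0.00041489,  0.07006214]), 'grip_force': 0.0, 'opening': 0.08521311027963638}
```

View pics/top0.png

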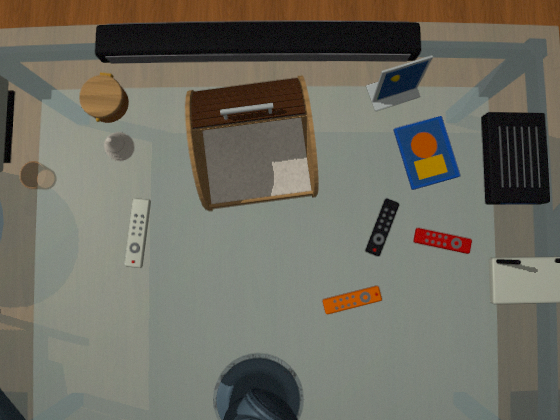

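View pics/side0.png

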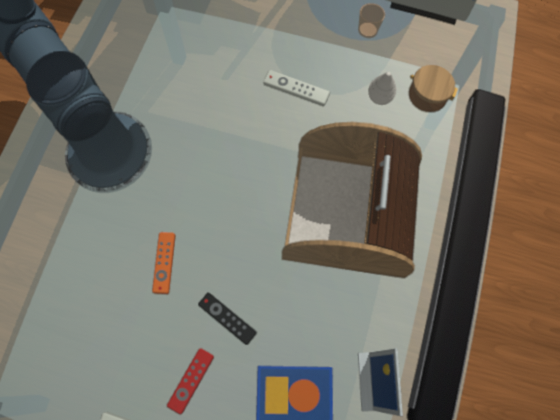

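Top picture: black remote with grey keys at (382,227). Things it could be taken for are the white remote (137,232), red (443,240) and orange (352,299). By the description I choose the black one. The box is at (253,145) and its bar at (247,109).

```bash
python3 - <<'E'
from h import *
z=np.load("f0.npz")
cv2.imwrite("pics/crop0.png",cv2.resize(z["ct"][185:270,345:425,::-1],None,fx=5,fy=5,interpolation=cv2.INTER_CUBIC))
for k,c,box in(("top","ct",(355,190,408,265)),("side","cs",(190,285,265,350))):
    W=z[k];C=z[c].astype(int)
    m=np.zeros(C.shape[:2],bool);m[box[1]:box[3],box[0]:box[2]]=1
    dz=W[...,2]
    s=m&(dz>0.011)&(dz<0.035)
    print(k,"glass z",np.nanmedian(dz[m&~s]),"n",s.sum(),"nan",np.isnan(dz[m]).sum())
    P=W[s]
    r=cv2.minAreaRect((P[:,:2]*1000).astype(np.float32));print(r,np.median(P[:,2]))
    q=P[:,:2]-P[:,:2].mean(0);v=np.linalg.svd(q,full_matrices=False)[2][0];print(P[:,:2].mean(0),np.degrees(np.arctan2(v[1],v[0])))
    dk=m&(C.sum(2)<150); P=W[dk&~np.isnan(dz)];print("dark",dk.sum(),cv2.minAreaRect((P[:,:2]*1000).astype(np.float32)))
# box
for k in("top","side"):
    W=z[k];C=z["ct" if k=="top" else "cs"].astype(int)
    bx=(180,70,325,215) if k=="top" else (275,115,425,285)
    m=np.zeros(C.shape[:2],bool);m[bx[1]:bx[3],bx[0]:bx[2]]=1
    m&=W[...,2]>0.05
    P=W[m];print(k,"box",cv2.minAreaRect((P[:,:2]*1000).astype(np.float32)),np.nanmax(P[:,2]))
    b=m&(W[...,2]>0.215);P=W[b];
    g=b&(C.min(2)>110);Q=W[g];print("bar",b.sum(),cv2.minAreaRect((P[:,:2]*1000).astype(np.float32)),np.median(P[:,2]),"grey",len(Q),Q.mean(0),cv2.minAreaRect((Q[:,:2]*1000).astype(np.float32)))
E
```

```text
top glass z -0.0014769036211546732 n 840 nan 13
((437.8695373535156, -322.811767578125), (40.091556549072266, 149.19784545898438), 68.31656646728516) 0.018075549439084695
[ 0.43745044 -0.32199122] 158.01100930746168
dark 672 ((440.32379150390625, -323.09814453125), (37.570404052734375, 151.13995361328125), 67.7048568725586)
side glass z 0.00024217275985460103 n 1129 nan 23
((441.3070373535156, -328.3566589355469), (133.24728393554688, 129.68902587890625), 18.885753631591797) 0.019909612315336212
[ 0.44092001 -0.32551768] -21.669686747974804
dark 566 ((440.0570068359375, -325.032470703125), (34.3127326965332, 145.35903930664062), 67.9271011352539)
top box ((648.5462646484375, 7.78765869140625), (300.5389709472656, 283.8319091796875), 7.311624526977539) 0.2388068727520085
bar 313 ((688.2449340820312, 12.907180786132812), (14.81047248840332, 116.3634033203125), 6.094850540161133) 0.23292728942069138 grey 209 [0.68883374 0.0126419  0.23361486] ((689.0528564453125, 13.471805572509766), (10.107739448547363, 114.83717346191406), 7.424903869628906)
side box ((649.8472290039062, 6.5771636962890625), (302.75933837890625, 285.43109130859375), 7.189452171325684) 0.24138853863758303
bar 313 ((675.4933471679688, 51.911399841308594), (29.230571746826172, 200.3771209716797), 17.355838775634766) 0.23496708892043328 grey 253 [0.68893039 0.00923409 0.23538583] ((675.9700927734375, 52.49460983276367), (28.253021240234375, 199.87705993652344), 17.997217178344727)
```

View pics/crop0.png

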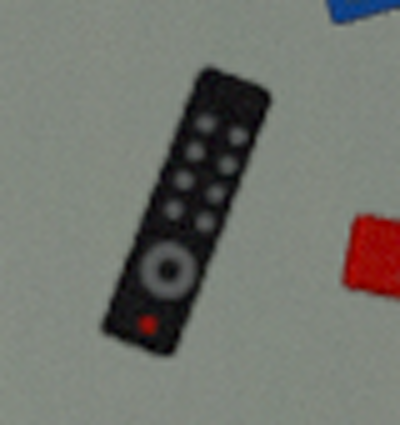

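The crop confirms it: black body, grey keys, buttons up. It is centred at about (0.439,-0.324) with its length at 158°. The box is centred at (0.649,0.007) with yaw 7.3°, and the cover angle is about 1.63.

```bash
cat >> h.py <<'E'
from scipy.spatial.transform import Rotation as Ro
B=np.array([0.649,0.0072,0.0]); RB=Ro.from_euler('z',7.3,degrees=True)
def box(p): return B+RB.apply(np.array(p)/1000)
def tool(yaw,tilt=0): # closing line y at yaw (deg); tilt: fingers swing toward +y of tool's horizontal
    return Ro.from_euler('z',yaw-90,degrees=True)*Ro.from_euler('x',180+tilt,degrees=True)
def go(p,R=None,p0=None,R0=None):
    s=manip.observe(); p0=np.array(s["tool_pos"]) if p0 is None else p0
    R0=Ro.from_quat(s["orientation"]) if R0 is None else R0
    R=R0 if R is None else R
    print("turn",np.round((R0.inv()*R).as_rotvec(),4),"offset after turn mm",np.round(R.inv().apply(np.array(p)-p0)*1000,1),"before",np.round(R0.inv().apply(np.array(p)-p0)*1000,1))
E
python3 - <<'E'
from h import *
R=Ro.from_quat(manip.observe()["orientation"]);print(R.as_matrix().round(3));
go([.439,-.324,.13],tool(68));go([.439,-.324,.13],tool(248))
E
```

```text
[[-0.912  0.409 -0.001]
 [ 0.409  0.912 -0.001]
 [ 0.    -0.002 -1.   ]]
turn [-5.0000e-04  2.6000e-03  3.1037e+00] offset after turn mm [503.9 785.  122.3] before [-533.3 -765.2  123.4]
turn [-0.0017 -0.0003 -0.0379] offset after turn mm [-503.9 -785.   122.3] before [-533.3 -765.2  123.4]
```

>>> arm_command(
  moves=[
    {"turn": [0, 0, -0.038], "claw": 1},
    {"offset": [-19.4, -30.2, 0]},
    {"offset": [-19.4, -30.2, 0]},
    {"offset": [-19.4, -30.2, 0]},
    {"offset": [-19.4, -30.2, 0]},
    {"offset": [-19.4, -30.2, 0]},
    {"offset": [-19.4, -30.2, 0]},
    {"offset": [-19.4, -30.2, 0]},
    {"offset": [-19.4, -30.2, 0]},
    {"offset": [-19.4, -30.2, 0]},
    {"offset": [-19.4, -30.2, 0]},
    {"offset": [-19.4, -30.2, 0]},
    {"offset": [-19.4, -30.2, 0]},
    {"offset": [-19.4, -30.2, 0]},
    {"offset": [-19.4, -30.2, 0]},
    {"offset": [-19.4, -30.2, 0]},
    {"offset": [-19.4, -30.2, 0]},
    {"offset": [-19.4, -30.2, 0]},
    {"offset": [-19.4, -30.2, 0]},
    {"offset": [-19.4, -30.2, 0]},
  ],
)

```text
invalid input
```

>>> arm_command(
  moves=[
    {"offset": [-19.4, -30.2, 0]},
    {"offset": [-19.4, -30.2, 0]},
    {"offset": [-19.4, -30.2, 0]},
    {"offset": [-19.4, -30.2, 0]},
    {"offset": [-19.4, -30.2, 10]},
    {"offset": [-19.4, -30.2, 20]},
    {"offset": [-19.4, -30.2, 20]},
    {"offset": [0, 0, 30]},
    {"offset": [0, 0, 30]},
    {"offset": [0, 0, 12]},
    {},
  ],
)

```text
invalid input
```

```bash
python3 - <<'E'
from h import *
s=manip.observe();print(s["time_s"],s["tool_pos"],s["qpos"].round(3),s["contact_force"])
go([.439,-.324,.03],tool(248))
b=grab("side");save(b,"side1.png",(140,230,340,380),4)
E
```

```text
0.1 [0.26585633 0.59263756 0.2522945 ] [ 0.975  0.246  1.559  0.     1.339 -0.174] [0.16109247 1.17408359 0.52891832]
turn [-0.0017 -0.0003 -0.0379] offset after turn mm [-503.9 -785.   222.3] before [-533.3 -765.   223.4]
```

View pics/side1.png

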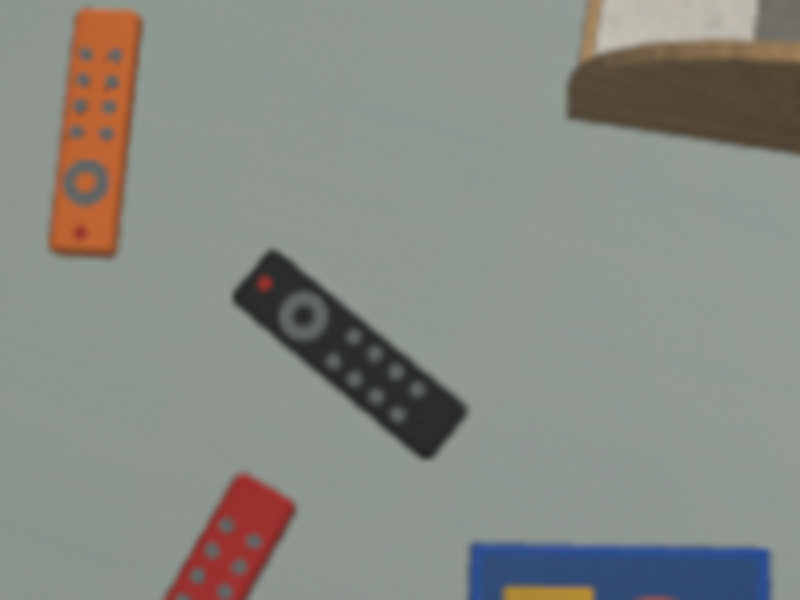

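The call was refused, so nothing moved; the picture still shows the remote untouched at about crop (350,355). Every row probably needs all three fields.

>>> arm_command(
  moves=[
    {"offset": [0, 0, 0], "turn": [0, 0, -0.038], "claw": 1},
    {"offset": [-19.4, -30.2, 0], "turn": [0, 0, 0], "claw": 1},
    {"offset": [-19.4, -30.2, 0], "turn": [0, 0, 0], "claw": 1},
    {"offset": [-19.4, -30.2, 0], "turn": [0, 0, 0], "claw": 1},
    {"offset": [-19.4, -30.2, 0], "turn": [0, 0, 0], "claw": 1},
    {"offset": [-19.4, -30.2, 0], "turn": [0, 0, 0], "claw": 1},
    {"offset": [-19.4, -30.2, 0], "turn": [0, 0, 0], "claw": 1},
    {"offset": [-19.4, -30.2, 0], "turn": [0, 0, 0], "claw": 1},
    {"offset": [-19.4, -30.2, 0], "turn": [0, 0, 0], "claw": 1},
    {"offset": [-19.4, -30.2, 0], "turn": [0, 0, 0], "claw": 1},
    {"offset": [-19.4, -30.2, 0], "turn": [0, 0, 0], "claw": 1},
    {"offset": [-19.4, -30.2, 0], "turn": [0, 0, 0], "claw": 1},
    {"offset": [-19.4, -30.2, 0], "turn": [0, 0, 0], "claw": 1},
    {"offset": [-19.4, -30.2, 0], "turn": [0, 0, 0], "claw": 1},
    {"offset": [-19.4, -30.2, 0], "turn": [0, 0, 0], "claw": 1},
    {"offset": [-19.4, -30.2, 0], "turn": [0, 0, 0], "claw": 1},
    {"offset": [-19.4, -30.2, 0], "turn": [0, 0, 0], "claw": 1},
    {"offset": [-19.4, -30.2, 0], "turn": [0, 0, 0], "claw": 1},
  ],
)

```text
time_s: 1.65
tool_pos: [0.3794, -0.0082, 0.2533]
orientation: [0.191, 0.982, 0.0, 0.0]
contact_force: [0.6, -0.4, 0.1]
opening: 0.0855
grip_force: 0.0
```

>>> arm_command(
  moves=[
    {"offset": [-19.4, -30.2, 0], "turn": [0, 0, 0], "claw": 1},
    {"offset": [-19.4, -30.2, 0], "turn": [0, 0, 0], "claw": 1},
    {"offset": [-19.4, -30.2, 0], "turn": [0, 0, 0], "claw": 1},
    {"offset": [-19.4, -30.2, 0], "turn": [0, 0, 0], "claw": 1},
    {"offset": [-19.4, -30.2, 0], "turn": [0, 0, 0], "claw": 1},
    {"offset": [-19.4, -30.2, 0], "turn": [0, 0, 0], "claw": 1},
    {"offset": [-19.4, -30.2, 10], "turn": [0, 0, 0], "claw": 1},
    {"offset": [-19.4, -30.2, 20], "turn": [0, 0, 0], "claw": 1},
    {"offset": [-19.4, -30.2, 20], "turn": [0, 0, 0], "claw": 1},
    {"offset": [0, 0, 30], "turn": [0, 0, 0], "claw": 1},
    {"offset": [0, 0, 30], "turn": [0, 0, 0], "claw": 1},
    {"offset": [0, 0, 20], "turn": [0, 0, 0], "claw": 1},
    {"offset": [0, 0, 0], "turn": [0, 0, 0], "claw": 1},
    {"offset": [0, 0, 0], "turn": [0, 0, 0], "claw": 1},
  ],
)

```text
time_s: 2.82
tool_pos: [0.4392, -0.3233, 0.1223]
orientation: [0.191, 0.982, 0.001, -0.001]
contact_force: [1.6, -0.0, 0.7]
opening: 0.0856
grip_force: 0.0
```

```bash
python3 - <<'E'
from h import *
s=manip.observe();print(s["time_s"],s["tool_pos"],s["qpos"].round(3))
go([.439,-.324,.03],tool(248))
b=grab("side");save(b,"side2.png",(140,230,340,380),4)
E
```

```text
2.8167 [ 0.43923511 -0.3232846   0.12234758] [-0.842  0.164  1.912  0.     1.069 -2.029]
turn [ 0.0013 -0.0026  0.0001] offset after turn mm [-0.1 -0.8 92.3] before [-0.3 -0.9 92.3]
```

View pics/side2.png

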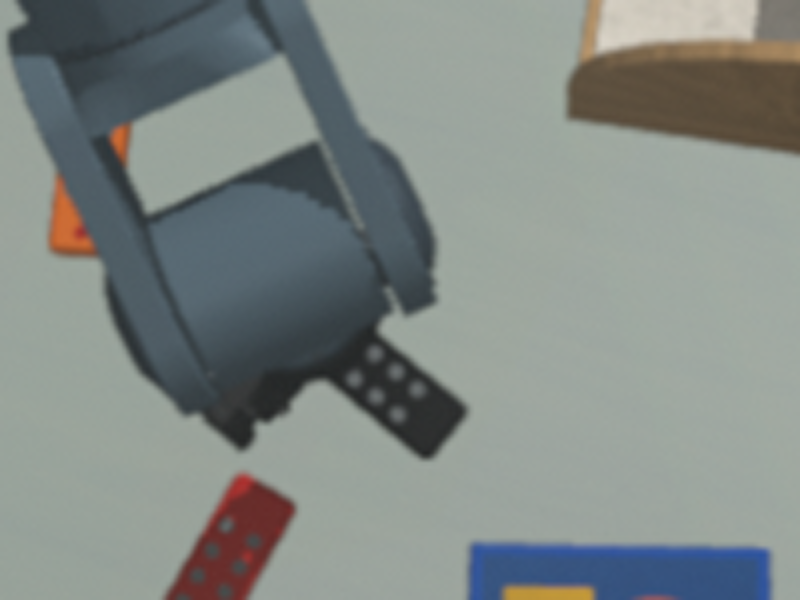

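The gripper is over the middle of the remote (crop ~(310,370)), lined up across it. I'll lower it with the opening narrowed so it clears the red remote, then grip.

>>> arm_command(
  moves=[
    {"offset": [0, -0.8, 15], "turn": [0, 0, 0], "claw": 0.75},
    {"offset": [0, 0, 20], "turn": [0, 0, 0], "claw": 0.75},
    {"offset": [0, 0, 20], "turn": [0, 0, 0], "claw": 0.75},
    {"offset": [0, 0, 20], "turn": [0, 0, 0], "claw": 0.75},
    {"offset": [0, 0, 12], "turn": [0, 0, 0], "claw": 0.75},
    {"offset": [0, 0, 8], "turn": [0, 0, 0], "claw": 0.75},
    {"offset": [0, 0, 0], "turn": [0, 0, 0], "claw": 0.75},
    {"offset": [0, 0, 0], "turn": [0, 0, 0], "claw": 0.35},
    {"offset": [0, 0, 0], "turn": [0, 0, 0], "claw": 0.35},
    {"offset": [0, 0, 0], "turn": [0, 0, 0], "claw": 0.35},
    {"offset": [0, 0, 0], "turn": [0, 0, 0], "claw": 0.35},
    {"offset": [0, 0, 0], "turn": [0, 0, 0], "claw": 0.35},
  ],
  force=30,
)

```text
time_s: 3.87
tool_pos: [0.4405, -0.3257, 0.03]
orientation: [0.191, 0.982, -0.001, 0.001]
contact_force: [-0.9, 0.3, 6.3]
opening: 0.0392
grip_force: 32.0
```

>>> arm_command(
  moves=[
    {"offset": [0, 0, -10], "turn": [0, 0, 0], "claw": 0.35},
    {"offset": [0, 0, -20], "turn": [0, 0, 0], "claw": 0.35},
    {"offset": [0, 0, -25], "turn": [0, 0, 0], "claw": 0.35},
    {"offset": [0, 0, -25], "turn": [0, 0, 0.106], "claw": 0.35},
    {"offset": [0, 0, -25], "turn": [0, 0, 0.106], "claw": 0.35},
    {"offset": [0, 0, -25], "turn": [0, 0, 0.106], "claw": 0.35},
    {"offset": [0, 0, -25], "turn": [0, 0, 0.106], "claw": 0.35},
    {"offset": [0, 0, -25], "turn": [0, 0, 0.106], "claw": 0.35},
    {"offset": [0, 0, -25], "turn": [0, 0, 0.106], "claw": 0.35},
    {"offset": [0, 0, -25], "turn": [0, 0, 0.106], "claw": 0.35},
    {"offset": [0, 0, -25], "turn": [0, 0, 0.106], "claw": 0.35},
    {"offset": [0, 0, -10], "turn": [0, 0, 0.106], "claw": 0.35},
    {"offset": [0, 0, 0], "turn": [0, 0, 0.106], "claw": 0.35},
    {"offset": [0, 0, 0], "turn": [0, 0, 0], "claw": 0.35},
  ],
)

```text
time_s: 5.03
tool_pos: [0.4395, -0.3246, 0.2947]
orientation: [0.661, 0.75, -0.0, 0.001]
contact_force: [-0.2, -0.1, -1.6]
opening: 0.0395
grip_force: 31.2
```

```bash
python3 - <<'E'
from h import *
s=manip.observe();print(s["qpos"].round(3),s["opening"])
go(box([-65,0,290]),tool(187.3))
E
```

```text
[-0.844 -0.033  1.782 -0.     1.39  -0.969] 0.03950856433099025
turn [ 0.001   0.0016 -0.002 ] offset after turn mm [302.5 185.    4.7] before [302.9 184.4   4.4]
```

>>> arm_command(
  moves=[
    {"offset": [12, 7.5, 0], "turn": [0, 0, 0], "claw": 0.35},
    {"offset": [25, 15.3, 0], "turn": [0, 0, 0], "claw": 0.35},
    {"offset": [25, 15.3, 0], "turn": [0, 0, 0], "claw": 0.35},
    {"offset": [25, 15.3, 0], "turn": [0, 0, 0], "claw": 0.35},
    {"offset": [25, 15.3, 0], "turn": [0, 0, 0], "claw": 0.35},
    {"offset": [25, 15.3, 0], "turn": [0, 0, 0], "claw": 0.35},
    {"offset": [25, 15.3, 0], "turn": [0, 0, 0], "claw": 0.35},
    {"offset": [25, 15.3, 0], "turn": [0, 0, 0], "claw": 0.35},
    {"offset": [25, 15.3, 0], "turn": [0, 0, 0], "claw": 0.35},
    {"offset": [25, 15.3, 0], "turn": [0, 0, 0], "claw": 0.35},
    {"offset": [25, 15.3, 0], "turn": [0, 0, 0], "claw": 0.35},
    {"offset": [25, 15.3, 0], "turn": [0, 0, 0], "claw": 0.35},
    {"offset": [15.5, 9.2, 0], "turn": [0, 0, 0], "claw": 0.35},
    {"offset": [0, 0, 0], "turn": [0, 0, 0], "claw": 0.35},
    {"offset": [0, 0, 0], "turn": [0, 0, 0], "claw": 0.35},
  ],
)

```text
time_s: 6.28
tool_pos: [0.5841, 0.0002, 0.2923]
orientation: [0.659, 0.752, -0.001, -0.001]
contact_force: [0.5, -1.0, -1.4]
opening: 0.0389
grip_force: 31.2
```

```bash
python3 - <<'E'
from h import *
s=manip.observe();print(s["qpos"].round(3),s["opening"])
go(box([-65,0,60]),tool(187.3))
a=grab("top");b=grab("side")
A=a["color"][60:240,150:350,::-1];S=b["color"][100:280,250:450,::-1]
cv2.imwrite("pics/both3.png",cv2.resize(np.hstack([A,S]),None,fx=2,fy=2,interpolation=cv2.INTER_CUBIC))
E
```

```text
[-0.194  0.063  1.69  -0.     1.391 -0.324] 0.038946295321606615
turn [-0.0022 -0.0005  0.0035] offset after turn mm [ -1.3   0.3 232.3] before [ -1.4   0.8 232.3]
```

View pics/both3.png

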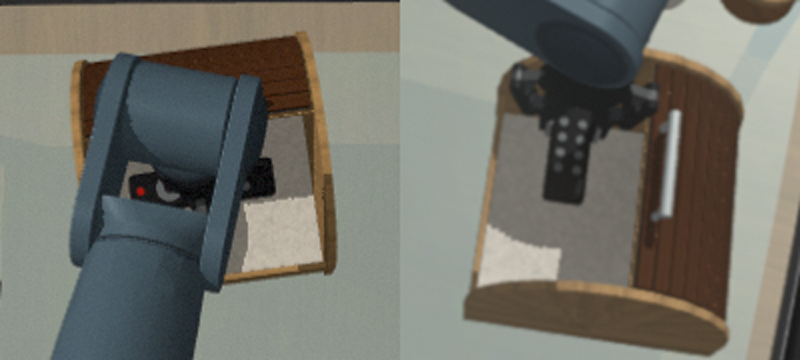

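```bash
python3 - <<'E'
from h import *
W=cloud(grab("top"));L=RB.inv().apply((W-B).reshape(-1,3)).reshape(W.shape)*1000
m=(W[...,2]>0.3)
for v in range(80,215,12):
    print(v,[tuple(L[v,u].round().astype(int)) for u in range(184,292,12) if m[v,u]])
E
```

```text
80 []
92 [(np.int64(-27), np.int64(43), np.int64(558)), (np.int64(-27), np.int64(26), np.int64(548)), (np.int64(-27), np.int64(8), np.int64(543))]
104 [(np.int64(-48), np.int64(44), np.int64(564)), (np.int64(-50), np.int64(27), np.int64(562)), (np.int64(-52), np.int64(9), np.int64(561)), (np.int64(-54), np.int64(-8), np.int64(560)), (np.int64(-56), np.int64(-26), np.int64(559)), (np.int64(-54), np.int64(-44), np.int64(546)), (np.int64(-56), np.int64(-62), np.int64(544))]
116 [(np.int64(-67), np.int64(46), np.int64(568)), (np.int64(-67), np.int64(29), np.int64(559)), (np.int64(-70), np.int64(11), np.int64(561)), (np.int64(-73), np.int64(-6), np.int64(563)), (np.int64(-74), np.int64(-24), np.int64(560)), (np.int64(-79), np.int64(-42), np.int64(566)), (np.int64(-77), np.int64(-60), np.int64(553))]
128 [(np.int64(-84), np.int64(65), np.int64(572)), (np.int64(-83), np.int64(49), np.int64(558)), (np.int64(-83), np.int64(32), np.int64(549)), (np.int64(-87), np.int64(14), np.int64(555)), (np.int64(-89), np.int64(-4), np.int64(556)), (np.int64(-92), np.int64(-22), np.int64(556)), (np.int64(-9
[... 1345 characters left out ...]
9), np.int64(38), np.int64(593)), (np.int64(-181), np.int64(22), np.int64(588)), (np.int64(-181), np.int64(6), np.int64(576)), (np.int64(-184), np.int64(-11), np.int64(577))]
200 [(np.int64(-192), np.int64(74), np.int64(592)), (np.int64(-195), np.int64(56), np.int64(601)), (np.int64(-197), np.int64(40), np.int64(599)), (np.int64(-199), np.int64(23), np.int64(595)), (np.int64(-199), np.int64(8), np.int64(580)), (np.int64(-199), np.int64(-8), np.int64(562))]
212 [(np.int64(-209), np.int64(74), np.int64(601)), (np.int64(-212), np.int64(57), np.int64(609)), (np.int64(-214), np.int64(41), np.int64(607)), (np.int64(-216), np.int64(25), np.int64(599)), (np.int64(-216), np.int64(10), np.int64(583))]
```

Clear all round: the fork spans y -62..70 and the wrist bottom stays above the cheeks. The picture shows the remote level over the opening, with the bar behind it. I'll lower it now.

>>> arm_command(
  moves=[
    {"offset": [-1.3, 0.3, 12], "turn": [0, 0, 0.003], "claw": 0.35},
    {"offset": [0, 0, 25], "turn": [0, 0, 0], "claw": 0.35},
    {"offset": [0, 0, 25], "turn": [0, 0, 0], "claw": 0.35},
    {"offset": [0, 0, 25], "turn": [0, 0, 0], "claw": 0.35},
    {"offset": [0, 0, 25], "turn": [0, 0, 0], "claw": 0.35},
    {"offset": [0, 0, 25], "turn": [0, 0, 0], "claw": 0.35},
    {"offset": [0, 0, 25], "turn": [0, 0, 0], "claw": 0.35},
    {"offset": [0, 0, 25], "turn": [0, 0, 0], "claw": 0.35},
    {"offset": [0, 0, 22], "turn": [0, 0, 0], "claw": 0.35},
    {"offset": [0, 0, 15], "turn": [0, 0, 0], "claw": 0.35},
    {"offset": [0, 0, 9], "turn": [0, 0, 0], "claw": 0.35},
    {"offset": [0, 0, 4], "turn": [0, 0, 0], "claw": 0.35},
    {"offset": [0, 0, 0], "turn": [0, 0, 0], "claw": 0.35},
    {"offset": [0, 0, 0], "turn": [0, 0, 0], "claw": 0.35},
  ],
)

```text
time_s: 7.6
tool_pos: [0.5857, -0.0028, 0.057]
orientation: [0.662, 0.749, 0.0, 0.001]
contact_force: [0.2, -0.3, -0.8]
opening: 0.0386
grip_force: 31.2
```

>>> arm_command(
  moves=[
    {"offset": [0, 0, 4], "turn": [0, 0, 0], "claw": 0.35},
    {"offset": [0, 0, 3], "turn": [0, 0, 0], "claw": 0.35},
    {"offset": [0, 0, 2], "turn": [0, 0, 0], "claw": 0.35},
    {"offset": [0, 0, 1.5], "turn": [0, 0, 0], "claw": 0.35},
    {"offset": [0, 0, 1.5], "turn": [0, 0, 0], "claw": 0.35},
    {"offset": [0, 0, 0], "turn": [0, 0, 0], "claw": 0.35},
    {"offset": [0, 0, 0], "turn": [0, 0, 0], "claw": 0.35},
  ],
)

```text
time_s: 8.18
tool_pos: [0.5851, -0.0024, 0.0442]
orientation: [0.662, 0.75, -0.0, -0.0]
contact_force: [0.2, 0.4, -1.0]
opening: 0.039
grip_force: 31.2
```

>>> arm_command(
  moves=[
    {"offset": [0, 0, 1], "turn": [0, 0, 0], "claw": 0.35},
    {"offset": [0, 0, 1], "turn": [0, 0, 0], "claw": 0.35},
    {"offset": [0, 0, 0.5], "turn": [0, 0, 0], "claw": 0.35},
    {"offset": [0, 0, 0], "turn": [0, 0, 0], "claw": 0.35},
    {"offset": [0, 0, 0], "turn": [0, 0, 0], "claw": 0.35},
  ],
)

```text
time_s: 8.6
tool_pos: [0.5853, -0.0024, 0.042]
orientation: [0.662, 0.75, 0.0, 0.0]
contact_force: [-0.9, -0.4, 1.6]
opening: 0.0392
grip_force: 31.4
```

>>> arm_command(
  moves=[
    {"offset": [0, 0, 0.5], "turn": [0, 0, 0], "claw": 0.35},
    {"offset": [0, 0, 0], "turn": [0, 0, 0], "claw": 0.48},
    {"offset": [0, 0, 0], "turn": [0, 0, 0], "claw": 0.55},
    {"offset": [0, 0, 0], "turn": [0, 0, 0], "claw": 0.7},
    {"offset": [0, 0, 0], "turn": [0, 0, 0], "claw": 0.7},
    {"offset": [0, 0, -10], "turn": [0, 0, 0], "claw": 0.7},
    {"offset": [0, 0, -20], "turn": [0, 0, 0], "claw": 0.7},
    {"offset": [0, 0, -25], "turn": [0, 0, 0], "claw": 0.7},
    {"offset": [0, 0, -25], "turn": [0, 0, 0], "claw": 0.7},
    {"offset": [0, 0, -25], "turn": [0, 0, 0], "claw": 0.7},
    {"offset": [0, 0, -25], "turn": [0, 0, 0], "claw": 0.7},
    {"offset": [0, 0, -25], "turn": [0, 0, 0], "claw": 0.7},
    {"offset": [0, 0, -25], "turn": [0, 0, 0], "claw": 0.7},
    {"offset": [0, 0, -25], "turn": [0, 0, 0], "claw": 0.7},
    {"offset": [0, 0, -25], "turn": [0, 0, 0], "claw": 0.7},
    {"offset": [0, 0, -20], "turn": [0, 0, 0], "claw": 0.5},
    {"offset": [0, 0, 0], "turn": [0, 0, 0], "claw": 0.4},
  ],
)

```text
time_s: 10.02
tool_pos: [0.5872, -0.0027, 0.2978]
orientation: [0.662, 0.75, 0.003, 0.004]
contact_force: [0.1, -0.2, 0.8]
opening: 0.0363
grip_force: 0.0
```

```bash
python3 - <<'E'
from h import *
s=manip.observe();print(s["qpos"].round(3),s["opening"])
a=grab("top");b=grab("side")
A=a["color"][60:240,150:350,::-1];S=b["color"][100:280,250:450,::-1]
cv2.imwrite("pics/both4.png",cv2.resize(np.hstack([A,S]),None,fx=2,fy=2,interpolation=cv2.INTER_CUBIC))
W=cloud(b);L=RB.inv().apply((W-B).reshape(-1,3)).reshape(W.shape)*1000
m=(b["color"].astype(int).sum(2)<130)&(abs(L[...,0]+65)<60)&(abs(L[...,1])<120)&(L[...,2]<45)&(L[...,2]>20)
P=L[m];print(m.sum(),P.mean(0),np.percentile(P[:,2],[5,50,95]),cv2.minAreaRect(P[:,:2].astype(np.float32)))
g=(L[...,2]>222)&(L[...,2]<245)&(abs(L[...,1])<60)&(L[...,0]>10)&(b["color"].min(2)>110);Q=L[g];print("bar",g.sum(),Q.mean(0),Q.min(0),Q.max(0))
E
```

```text
[-0.198  0.059  1.684  0.     1.389 -0.322] 0.03631119738799806
397 [-66.5431422    4.37852739  32.22961773] [28.26577132 32.49192298 35.69241467] ((-66.11515045166016, -4.9386749267578125), (145.6958465576172, 34.65090560913086), 89.78624725341797)
bar 262 [ 39.88401844  -3.48097741 235.39183885] [ 34.81981081 -59.48364586 229.09766506] [ 46.52617501  57.0527582  240.70546326]
```

View pics/both4.png

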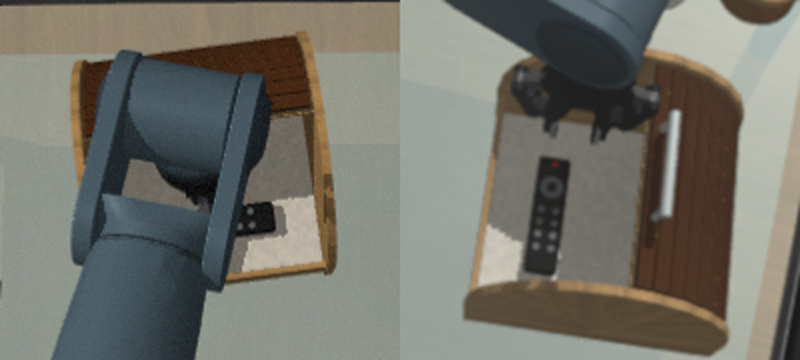

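The remote lies flat on the floor at box (-66,-2), top at z≈32, buttons up, and is released. Next I'll straddle the bar at box x=40, centre z≈230.

>>> arm_command(
  moves=[
    {"offset": [0, 15, 0], "turn": [0, 0, 0], "claw": 0.45},
    {"offset": [0, 22, 0], "turn": [0, 0, 0], "claw": 0.45},
    {"offset": [0, 22, 0], "turn": [0, 0, 0], "claw": 0.45},
    {"offset": [0, 22, 0], "turn": [0, 0, 0], "claw": 0.45},
    {"offset": [0, 15, 0], "turn": [0, 0, 0], "claw": 0.45},
    {"offset": [0, 6.5, 0], "turn": [0, 0, 0], "claw": 0.45},
    {"offset": [0, 0, 0], "turn": [0, 0, 0], "claw": 0.45},
    {"offset": [0, 0, 0], "turn": [0, 0, 0], "claw": 0.45},
  ],
)

```text
time_s: 10.78
tool_pos: [0.6861, 0.0104, 0.2898]
orientation: [0.662, 0.75, -0.001, -0.001]
contact_force: [-0.1, 0.5, 0.2]
opening: 0.0385
grip_force: 0.0
```

```bash
python3 - <<'E'
from h import *
go(box([40,-1,237]),tool(187.3))
E
```

```text
turn [-0.0026 -0.0007 -0.0033] offset after turn mm [ 0.6  2.8 52.8] before [ 0.6  3.  52.8]
```

>>> arm_command(
  moves=[
    {"offset": [0.6, 2.8, 0], "turn": [0, 0, 0], "claw": 0.45},
    {"offset": [0, 0, 12], "turn": [0, 0, 0], "claw": 0.45},
    {"offset": [0, 0, 15], "turn": [0, 0, 0], "claw": 0.45},
    {"offset": [0, 0, 13], "turn": [0, 0, 0], "claw": 0.45},
    {"offset": [0, 0, 9], "turn": [0, 0, 0], "claw": 0.45},
    {"offset": [0, 0, 4], "turn": [0, 0, 0], "claw": 0.4},
    {"offset": [0, 0, 0], "turn": [0, 0, 0], "claw": 0.3},
    {"offset": [0, 0, 0], "turn": [0, 0, 0], "claw": 0.3},
    {"offset": [0, 0, 0], "turn": [0, 0, 0], "claw": 0.3},
  ],
  force=20,
)

```text
time_s: 11.53
tool_pos: [0.69, 0.0112, 0.2392]
orientation: [0.662, 0.75, 0.0, 0.001]
contact_force: [-0.4, -0.3, 0.0]
opening: 0.0254
grip_force: 0.0
```

```bash
cat >> h.py <<'E'
def arc(phis,lead=2,d=7,p0=None,R0=None,tilt=lambda f:30*(103-f)/93):
    s=manip.observe(); p0=s["tool_pos"] if p0 is None else p0
    R0=Ro.from_quat(s["orientation"]) if R0 is None else R0
    for f in phis:
        a=np.radians(f-lead);R=tool(187.3,-tilt(f))
        p=box([-175*np.cos(a),-1,60+175*np.sin(a)])-R.apply([0,0,d/1000])
        print(f,R0.inv().apply(p-p0).round(4)*1000,(R0.inv()*R).as_rotvec().round(3)); p0,R0=p,R
E
python3 - <<'E'
from h import *
arc(range(101,40,-3))
E
```

```text
101 [  0.2 -13.9  -0.7] [-0.01   0.    -0.003]
98 [-0.  -9.2 -1.3] [-0.017  0.     0.   ]
95 [ 0.  -9.2 -1. ] [-0.017  0.     0.   ]
92 [-0.  -9.3 -0.7] [-0.017  0.    -0.   ]
89 [ 0.  -9.3 -0.3] [-0.017  0.     0.   ]
86 [-0.  -9.3 -0. ] [-0.017  0.    -0.   ]
83 [-0.  -9.3  0.3] [-0.017  0.     0.   ]
80 [ 0.  -9.3  0.6] [-0.017  0.     0.   ]
77 [-0.  -9.2  1. ] [-0.017 -0.     0.   ]
74 [ 0.  -9.2  1.3] [-0.017  0.    -0.   ]
71 [-0.  -9.1  1.6] [-0.017  0.     0.   ]
68 [ 0.  -9.1  1.9] [-0.017  0.    -0.   ]
65 [-0.  -9.   2.2] [-0.017 -0.     0.   ]
62 [ 0.  -8.9  2.6] [-0.017 -0.     0.   ]
59 [-0.  -8.8  2.9] [-0.017 -0.    -0.   ]
56 [ 0.  -8.7  3.2] [-0.017 -0.     0.   ]
53 [ 0.  -8.6  3.5] [-0.017  0.    -0.   ]
50 [-0.  -8.5  3.8] [-0.017 -0.     0.   ]
47 [ 0.  -8.3  4.1] [-0.017  0.     0.   ]
44 [ 0.  -8.2  4.4] [-0.017  0.    -0.   ]
41 [-0.  -8.   4.6] [-0.017  0.     0.   ]
```

>>> arm_command(
  moves=[
    {"offset": [0, -7, -0.5], "turn": [0, 0, 0], "claw": 0.3},
    {"offset": [0, -7, 0], "turn": [-0.01, 0, 0], "claw": 0.3},
    {"offset": [0, -9.2, -1.3], "turn": [-0.017, 0, 0], "claw": 0.3},
    {"offset": [0, -9.2, -1], "turn": [-0.017, 0, 0], "claw": 0.3},
    {"offset": [0, -9.3, -0.7], "turn": [-0.017, 0, 0], "claw": 0.3},
    {"offset": [0, -9.3, -0.3], "turn": [-0.017, 0, 0], "claw": 0.3},
    {"offset": [0, -9.3, 0], "turn": [-0.017, 0, 0], "claw": 0.3},
    {"offset": [0, -9.3, 0.3], "turn": [-0.017, 0, 0], "claw": 0.3},
    {"offset": [0, 0, 0], "turn": [0, 0, 0], "claw": 0.3},
  ],
)

```text
time_s: 12.28
tool_pos: [0.6203, 0.0024, 0.241]
orientation: [0.661, 0.748, 0.043, 0.039]
contact_force: [1.2, -0.2, 0.8]
opening: 0.0259
grip_force: 0.4
```

```bash
cat >> h.py <<'E'
def bar():
    b=grab("side");W=cloud(b);L=RB.inv().apply((W-B).reshape(-1,3)).reshape(W.shape)*1000
    r=np.hypot(L[...,0],L[...,2]-60); C=b["color"].astype(int)
    g=(r>168)&(r<190)&(abs(L[...,1])<62)&(C.min(2)>95)&(C.max(2)-C.min(2)<25)&(L[...,2]>60)
    Q=L[g];f=np.degrees(np.arctan2(Q[:,2]-60,-Q[:,0]))
    print("bar px",g.sum(),"phi med",np.median(f),np.percentile(f,[10,90]),"y",Q[:,1].min(),Q[:,1].max())
    return b
E
python3 - <<'E'
from h import *
bar();arc(range(80,40,-3))
s=manip.observe();print(s["qpos"].round(2))
E
```

```text
bar px 157 phi med 82.56643175753061 [81.39850271 83.74739446] y -59.045606830392565 11.748926367541118
80 [ 0.  -8.5  1.3] [-0.016  0.001 -0.004]
77 [-0.  -9.2  1. ] [-0.017 -0.     0.   ]
74 [ 0.  -9.2  1.3] [-0.017  0.    -0.   ]
71 [-0.  -9.1  1.6] [-0.017  0.     0.   ]
68 [ 0.  -9.1  1.9] [-0.017  0.    -0.   ]
65 [-0.  -9.   2.2] [-0.017 -0.     0.   ]
62 [ 0.  -8.9  2.6] [-0.017 -0.     0.   ]
59 [-0.  -8.8  2.9] [-0.017 -0.    -0.   ]
56 [ 0.  -8.7  3.2] [-0.017 -0.     0.   ]
53 [ 0.  -8.6  3.5] [-0.017  0.    -0.   ]
50 [-0.  -8.5  3.8] [-0.017 -0.     0.   ]
47 [ 0.  -8.3  4.1] [-0.017  0.     0.   ]
44 [ 0.  -8.2  4.4] [-0.017  0.    -0.   ]
41 [-0.  -8.   4.6] [-0.017  0.     0.   ]
[-0.19  0.13  1.72  0.04  1.19 -0.33]
```

The cover follows: the bar is now at φ≈82.5°. I'll continue along the arc.

>>> arm_command(
  moves=[
    {"offset": [0, -8.5, 1], "turn": [-0.016, 0, 0], "claw": 0.3},
    {"offset": [0, -9.2, 1], "turn": [-0.017, 0, 0], "claw": 0.3},
    {"offset": [0, -9.2, 1.3], "turn": [-0.017, 0, 0], "claw": 0.3},
    {"offset": [0, -9.1, 1.6], "turn": [-0.017, 0, 0], "claw": 0.3},
    {"offset": [0, -9.1, 1.9], "turn": [-0.017, 0, 0], "claw": 0.3},
    {"offset": [0, -9, 2.2], "turn": [-0.017, 0, 0], "claw": 0.3},
    {"offset": [0, -8.9, 2.6], "turn": [-0.017, 0, 0], "claw": 0.3},
    {"offset": [0, -8.8, 2.9], "turn": [-0.017, 0, 0], "claw": 0.3},
    {"offset": [0, -8.7, 3.2], "turn": [-0.017, 0, 0], "claw": 0.3},
    {"offset": [0, -8.6, 3.5], "turn": [-0.017, 0, 0], "claw": 0.3},
    {"offset": [0, -8.5, 3.8], "turn": [-0.017, 0, 0], "claw": 0.3},
    {"offset": [0, 0, 0], "turn": [0, 0, 0], "claw": 0.3},
  ],
)

```text
time_s: 13.33
tool_pos: [0.53, -0.0085, 0.1947]
orientation: [0.655, 0.741, 0.111, 0.098]
contact_force: [0.1, 0.1, 0.0]
opening: 0.0257
grip_force: 0.0
```

```bash
python3 - <<'E'
from h import *
bar();arc(range(48,5,-3))
s=manip.observe();print(s["qpos"].round(2))
E
```

```text
bar px 141 phi med 50.03844933517146 [48.47424454 51.00485859] y -59.15207414092795 54.01973702668177
48 [-0.5 -4.7  1.3] [-0.014  0.001 -0.004]
45 [-0.  -8.2  4.3] [-0.017  0.     0.   ]
42 [-0.  -8.1  4.6] [-0.017  0.    -0.   ]
39 [ 0.  -7.9  4.8] [-0.017  0.    -0.   ]
36 [ 0.  -7.7  5.1] [-0.017 -0.    -0.   ]
33 [-0.  -7.5  5.4] [-0.017 -0.     0.   ]
30 [ 0.  -7.3  5.6] [-0.017  0.     0.   ]
27 [-0.  -7.1  5.9] [-0.017  0.     0.   ]
24 [ 0.  -6.9  6.1] [-0.017  0.     0.   ]
21 [ 0.  -6.7  6.4] [-0.017  0.    -0.   ]
18 [ 0.  -6.5  6.6] [-0.017 -0.     0.   ]
15 [ 0.  -6.2  6.8] [-0.017  0.    -0.   ]
12 [ 0. -6.  7.] [-0.017  0.     0.   ]
9 [-0.  -5.7  7.2] [-0.017  0.     0.   ]
6 [ 0.  -5.5  7.4] [-0.017 -0.     0.   ]
[-0.28 -0.13  2.08  0.15  0.92 -0.48]
```

>>> arm_command(
  moves=[
    {"offset": [-0.5, -4.7, 1.3], "turn": [-0.014, 0, 0], "claw": 0.3},
    {"offset": [0, -8.2, 4.3], "turn": [-0.017, 0, 0], "claw": 0.3},
    {"offset": [0, -8.1, 4.6], "turn": [-0.017, 0, 0], "claw": 0.3},
    {"offset": [0, -7.9, 4.8], "turn": [-0.017, 0, 0], "claw": 0.3},
    {"offset": [0, -7.7, 5.1], "turn": [-0.017, 0, 0], "claw": 0.3},
    {"offset": [0, -7.5, 5.4], "turn": [-0.017, 0, 0], "claw": 0.3},
    {"offset": [0, -7.3, 5.6], "turn": [-0.017, 0, 0], "claw": 0.3},
    {"offset": [0, -7.1, 5.9], "turn": [-0.017, 0, 0], "claw": 0.3},
    {"offset": [0, -6.9, 6.1], "turn": [-0.017, 0, 0], "claw": 0.3},
    {"offset": [0, -6.7, 6.4], "turn": [-0.017, 0, 0], "claw": 0.3},
    {"offset": [0, 0, 0], "turn": [0, 0, 0], "claw": 0.3},
  ],
)

```text
time_s: 14.3
tool_pos: [0.4819, -0.0149, 0.1221]
orientation: [0.645, 0.729, 0.172, 0.152]
contact_force: [0.5, 0.6, 0.3]
opening: 0.0254
grip_force: 0.0
```

```bash
python3 - <<'E'
from h import *
bar();arc(range(19,5,-2))
s=manip.observe();print(s["qpos"].round(2))
E
```

```text
bar px 139 phi med 22.122259456047477 [20.4722428  22.99616687] y -59.46971277948159 55.485040272177685
19 [-0.2 -4.6  3.8] [-0.01   0.001 -0.004]
17 [-0.  -4.3  4.5] [-0.011  0.     0.   ]
15 [ 0.  -4.1  4.6] [-0.011  0.     0.   ]
13 [-0.  -4.   4.7] [-0.011 -0.     0.   ]
11 [ 0.  -3.9  4.7] [-0.011 -0.     0.   ]
9 [-0.  -3.8  4.8] [-0.011  0.    -0.   ]
7 [ 0.  -3.7  4.9] [-0.011 -0.     0.   ]
[-0.37 -0.21  2.33  0.37  0.64 -0.75]
```

```bash
python3 - <<'E'
from h import *
arc(range(19,5,-2),tilt=lambda f:26.4)
E
```

```text
19 [-0.2 -4.5  3.8] [ 0.002  0.001 -0.004]
17 [-0.  -4.1  4.5] [0. 0. 0.]
15 [ 0.  -4.   4.7] [0. 0. 0.]
13 [ 0.  -3.8  4.8] [0. 0. 0.]
11 [-0.  -3.6  4.9] [0. 0. 0.]
9 [-0.  -3.5  5. ] [0. 0. 0.]
7 [ 0.  -3.3  5.2] [0. 0. 0.]
```

>>> arm_command(
  moves=[
    {"offset": [0, -4.5, 3.8], "turn": [0, 0, 0], "claw": 0.3},
    {"offset": [0, -4.1, 4.5], "turn": [0, 0, 0], "claw": 0.3},
    {"offset": [0, -4, 4.7], "turn": [0, 0, 0], "claw": 0.3},
    {"offset": [0, -3.8, 4.8], "turn": [0, 0, 0], "claw": 0.3},
    {"offset": [0, -3.6, 4.9], "turn": [0, 0, 0], "claw": 0.3},
    {"offset": [0, 0, 0], "turn": [0, 0, 0], "claw": 0.3},
  ],
)

```text
time_s: 14.85
tool_pos: [0.4748, -0.0159, 0.093]
orientation: [0.644, 0.729, 0.172, 0.152]
contact_force: [1.0, -0.3, -0.2]
opening: 0.0257
grip_force: 0.5
```

```bash
python3 - <<'E'
from h import *
bar();arc(range(11,4,-1),tilt=lambda f:26.4)
s=manip.observe();print(s["qpos"].round(2),s["contact_force"])
E
```

```text
bar px 142 phi med 12.765387867952109 [11.65468925 13.70852899] y -59.38818290615764 56.61351692248059
11 [-0.3  0.1 -0.4] [ 0.002  0.001 -0.004]
10 [-0.  -1.7  2.5] [0. 0. 0.]
9 [ 0.  -1.7  2.5] [0. 0. 0.]
8 [ 0.  -1.7  2.6] [0. 0. 0.]
7 [ 0.  -1.6  2.6] [0. 0. 0.]
6 [-0.  -1.6  2.6] [0. 0. 0.]
5 [-0.  -1.5  2.6] [0. 0. 0.]
[-0.38 -0.16  2.36  0.41  0.57 -0.82] [ 0.54956967 -0.45485287  0.12552896]
```

>>> arm_command(
  moves=[
    {"offset": [0, -1.7, 2.5], "turn": [0, 0, 0], "claw": 0.3},
    {"offset": [0, -1.7, 2.5], "turn": [0, 0, 0], "claw": 0.3},
    {"offset": [0, -0.9, 1.3], "turn": [0, 0, 0], "claw": 0.3},
    {"offset": [0, 0, 0], "turn": [0, 0, 0], "claw": 0.3},
    {"offset": [0, 0, 0], "turn": [0, 0, 0], "claw": 0.3},
  ],
)

```text
time_s: 15.32
tool_pos: [0.4752, -0.0165, 0.0875]
orientation: [0.644, 0.729, 0.173, 0.154]
contact_force: [6.5, 0.4, 0.4]
opening: 0.0257
grip_force: 3.0
```

>>> arm_command(
  moves=[
    {"offset": [0, -0.8, 1.3], "turn": [0, 0, 0], "claw": 0.3},
    {"offset": [0, 0, 0], "turn": [0, 0, 0], "claw": 0.3},
    {"offset": [0, 0, 0], "turn": [0, 0, 0], "claw": 0.3},
  ],
)

```text
time_s: 15.57
tool_pos: [0.4756, -0.0167, 0.0866]
orientation: [0.644, 0.729, 0.173, 0.154]
contact_force: [5.6, 0.7, 3.3]
opening: 0.0254
grip_force: 3.4
```

```bash
python3 - <<'E'
from h import *
bar()
E
```

```text
bar px 140 phi med 11.557006783040828 [10.18934417 12.7150705 ] y -60.462064093043 56.6096984292502
```

The push direction is now mostly radial, with Fx at 6 N, so I'll back out, close the fingers and press the bar from above.

>>> arm_command(
  moves=[
    {"offset": [0, 4.5, 0], "turn": [0, 0, 0], "claw": 0.3},
    {"offset": [0, 0, -10], "turn": [0, 0, 0], "claw": 0.32},
    {"offset": [0, 0, -20], "turn": [0, 0, 0], "claw": 0.32},
    {"offset": [0, 0, -25], "turn": [0, 0, 0], "claw": 0.32},
    {"offset": [0, 0, -20], "turn": [0.06, 0, 0], "claw": 0.1},
    {"offset": [0, 0, 0], "turn": [0.1, 0, 0], "claw": 0},
    {"offset": [0, 0, 0], "turn": [0.1, 0, 0], "claw": 0},
    {"offset": [0, 0, 0], "turn": [0.1, 0, 0], "claw": 0},
    {"offset": [0, 0, 0], "turn": [0.1, 0, 0], "claw": 0},
    {"offset": [0, 0, 0], "turn": [0, 0, 0], "claw": 0},
  ],
)

```text
time_s: 16.45
tool_pos: [0.4457, -0.0197, 0.1539]
orientation: [0.661, 0.75, 0.0, 0.0]
contact_force: [0.0, 0.6, 0.7]
opening: -0.0002
grip_force: 0.0
```

```bash
python3 - <<'E'
from h import *
b=bar()
a=grab("top")
A=a["color"][60:240,150:350,::-1];S=b["color"][100:280,250:450,::-1]
cv2.imwrite("pics/both5.png",cv2.resize(np.hstack([A,S]),None,fx=2,fy=2,interpolation=cv2.INTER_CUBIC))
go(box([-176,-1,130]),tool(187.3));s=manip.observe();print(s["qpos"].round(2),s["opening"])
E
```

```text
bar px 183 phi med 11.605441875848925 [10.1542666 12.7441129] y -58.747000744884964 26.421113003981453
turn [ 0.0038 -0.0012 -0.0025] offset after turn mm [-0.7 30.7 23.1] before [-0.6 30.6 23.2]
[-0.3  -0.13  2.15  0.    1.12 -0.43] 0.00016081958234346472
```

View pics/both5.png

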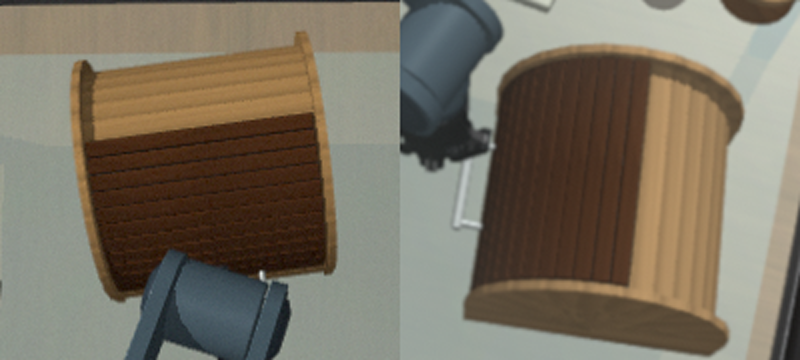

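The cover looks shut, with the bar in front at the side crop (465,195). I'll press down gently to make sure.

>>> arm_command(
  moves=[
    {"offset": [0, 16, 0], "turn": [0, 0, 0], "claw": 0},
    {"offset": [0, 16, 0], "turn": [0, 0, 0], "claw": 0},
    {"offset": [0, 0, 14], "turn": [0, 0, 0], "claw": 0},
    {"offset": [0, 0, 12], "turn": [0, 0, 0], "claw": 0},
    {"offset": [0, 0, 6], "turn": [0, 0, 0], "claw": 0},
    {"offset": [0, 0, 2], "turn": [0, 0, 0], "claw": 0},
    {"offset": [0, 0, 1], "turn": [0, 0, 0], "claw": 0},
    {"offset": [0, 0, 0], "turn": [0, 0, 0], "claw": 0},
    {"offset": [0, 0, 0], "turn": [0, 0, 0], "claw": 0},
  ],
)

```text
time_s: 17.3
tool_pos: [0.4768, -0.016, 0.12]
orientation: [0.662, 0.75, 0.002, 0.002]
contact_force: [-0.6, 1.0, -0.0]
opening: -0.0002
grip_force: 0.0
```

>>> arm_command(
  moves=[
    {"offset": [0, 0, 1.5], "turn": [0, 0, 0], "claw": 0},
    {"offset": [0, 0, 1.5], "turn": [0, 0, 0], "claw": 0},
    {"offset": [0, 0, 0], "turn": [0, 0, 0], "claw": 0},
    {"offset": [0, 0, 0], "turn": [0, 0, 0], "claw": 0},
  ],
)

```text
time_s: 17.63
tool_pos: [0.4774, -0.016, 0.1181]
orientation: [0.662, 0.75, 0.002, 0.002]
contact_force: [-4.3, 2.0, 10.3]
opening: 0.0001
grip_force: 4.9
```

>>> arm_command(
  moves=[
    {"offset": [0, 0, 1], "turn": [0, 0, 0], "claw": 0},
    {"offset": [0, 0, 1], "turn": [0, 0, 0], "claw": 0},
    {"offset": [0, 0, 0], "turn": [0, 0, 0], "claw": 0},
    {"offset": [0, 0, 0], "turn": [0, 0, 0], "claw": 0},
  ],
)

```text
time_s: 17.97
tool_pos: [0.4777, -0.016, 0.1178]
orientation: [0.662, 0.75, 0.002, 0.002]
contact_force: [-10.7, 1.8, 22.9]
opening: 0.0001
grip_force: 11.5
```

The bar is against the hard stop: 23 N with no movement, at the shut height. I'll retreat.

>>> arm_command(
  moves=[
    {"offset": [0, 0, -5], "turn": [0, 0, 0], "claw": 0},
    {"offset": [0, 0, -15], "turn": [0, 0, 0], "claw": 0},
    {"offset": [0, 0, -25], "turn": [0, 0, 0], "claw": 0},
    {"offset": [0, 0, -30], "turn": [0, 0, 0], "claw": 0},
    {"offset": [0, -10, -30], "turn": [0, 0, 0], "claw": 0},
    {"offset": [0, -15, -30], "turn": [0, 0, 0], "claw": 0},
    {"offset": [0, 0, 0], "turn": [0, 0, 0], "claw": 0},
    {"offset": [0, 0, 0], "turn": [0, 0, 0], "claw": 0},
  ],
)

```text
time_s: 18.63
tool_pos: [0.452, -0.0193, 0.2517]
orientation: [0.662, 0.75, 0.003, 0.004]
contact_force: [0.4, -0.8, -1.2]
opening: -0.0001
grip_force: 0.0
```

```bash
python3 - <<'E'
from h import *
bar();s=manip.observe();print(s["tool_pos"],s["contact_force"])
print(manip.sign_off())
E
```

```text
bar px 248 phi med 11.59230044267801 [10.35892775 12.48297568] y -58.7442184184819 57.087823525159564
[ 0.45129942 -0.01905263  0.24980814] [ 0.61129838  0.01588631 -0.47199621]
the job is handed in; nothing more can be done
None
```

The black remote lies flat, buttons up, on the floor of the box, and the cover is rolled shut against its hard stop; I handed the job in at about 19 s with the arm clear.

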